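# Hold the spice grinder's lid at pulse

### The arm

A 6-joint arm with a two-finger parallel gripper is mounted at the origin on the work surface. World frame = base frame: x ahead of the robot, y to its left, z up, the work surface at z = 0. Lengths are in m, angles in rad, forces in N, time in s.
With the tool pointing down it reaches from about 0.4 to 0.825 m from the base axis. Payload 7 kg.
Tool frame: the origin (TCP) lies midway between the tips of the shut fingers; the grasp point (between the pads) lies 19 mm behind it; z points along the fingers, y is the direction in which the jaws open and shut (so a half turn about z gives the same grasp; the last joint's range is limited). The gripper opens to 88 mm and grips with 3 to 60 N. Pads are 19 mm wide; open, the fingers measure 130 mm over their backs; the gripper's body (78 mm by 193 mm) begins 47 mm behind the grasp point.
Start: joints at [0.288, 0.359, 0.012, 0, -1.224, -0.288], TCP at [0.675, -0, 0.227] pointing down, gripper open.
Joint ranges: [-3.07, 3.07], [-1.43, 2.12], [-1.02, 1.25], [-3.03, 1.67], [-3.05, -0], [-3.03, 3.03]. Speed limits (rad/s): [2.39, 2.39, 3.01, 3.14, 3.14, 3.14].

### API

Orientations are given as a rotation vector (axis times angle).
In Python, from cell import * gives the robot as it stands. The module is installed in compiled form; this text tells all that it offers.
- The arm moves only by the shell command python3 -m crank 'ROWS'. ROWS is JSON, a list of rows, each an object with "claw": the opening in per cent of the stroke, from 0 (shut) to 100 (fully open); "translation": the shift along the world's x, y, z in mm, a list of three; "rotation": the turn, a rotation vector about the world's x, y, z in degrees, a list of three. A call has 1 to 12 rows; each row is the pose to reach, as a shift and turn from the pose commanded when the call began; what a row does not reach only later rows make up. A row lasts 1/12 s, in which the tool goes at most 41.7 mm and 7.16 degrees, less where a joint would pass 70% of its speed; a pose out of reach is approached as far as the arm can. A call with a gripper value outside its range is refused whole. The fingers move at their own pace and stop on an object; the grip force is fixed at half the most. Time passes only in rows, so rows that repeat a pose let the fingers close. It gives the time, the measured TCP pose, the force and the opening at its end, in the units of the state.
- state(): the state, without advancing time (a new reading comes with each control period).
- grab_frame(name): name is "scene" or "side" or "wrist"; returns the picture (420x560x3 uint8, red, green, blue); there is no depth.
- camera_info(name): a dict with "camera_matrix" (3x3 intrinsics, pixels), "extrinsics" (4x4, takes a point from camera to world coordinates). Camera axes: x right, y down, z forward; pixel columns grow to the right and rows downward; lengths in m; the calibration is good to about 2 mm. A picture is of the moment at which its call begins: read the wrist's pose just before it. camera_info takes no time and is no camera call; for the wrist camera it gives the pose at the moment of the call.
- job_done(): hands the job in, once; it reports no verdict.
The state is a dict: "time": time; "joint_positions": joint angles; "joint_velocities": joint speeds; "joint_torque": joint torques, N m; "position": TCP position; "tcp_rot": TCP orientation; "force": force on the tool from outside, world axes, zero at the start; "torque": the same for the moment, N m; "gripper_width": finger opening in m.
Only numpy, scipy, OpenCV 4.12 (cv2) and the standard library are available. Lean on these libraries where they do the work, as an engineer would, in place of code of your own. Each camera call takes 0.05 s, during which the arm holds its last target. There are 200 camera calls.

### The job

Pulse the spice grinder for the gingerbread: fit its lid on the grinder with the two pins down in the two slots of the collar, press it fully down against the sprung ring, and twist it clockwise (seen from above) until the white pointers on the lid stand at the orange pulse marks, halfway to the lock. Finish while still holding the lid there by its grip bar (let go, it springs back); never turn it on into the lock click. Leave the spice jar, the two cutters and the palette knife where they are.

Things in the scene. Friction and masses are not known exactly. Their poses are not given: they have to be found in the camera images.
- lid_grip (a point): Loose lid standing mouth down on the table, 80 mm high, 0.12 kg: clear skirt, black flange, clear dome, cream grip bar. Point on the lid's axis in the bar, 64 mm above the skirt's lower edge, 24 mm above the dome's flat top, 16 mm below the bar's top. x along the bar, z up. Bar 56 mm long (x), 18 mm thick (y), 40 mm high. Flange 84 mm across with a white pointer line at each end of x.
- lid_pin (a point): Centre line, near the tip, of one of the lid's two round black pins, 39 mm out from the lid's axis on +x and 6 mm above the skirt's lower edge; the other is opposite, on -x. Pins 9 mm thick, pointing outward to 43.5 mm from the axis, straight under the pointers and the bar's ends. Skirt 72 mm across, lower edge bevelled. Same axes as lid_grip. The lid is the same turned half round.
- collar (a point): Spice grinder fixed on the table, cream base, black collar, 104 mm across, 125 mm high. Point: centre of the collar's mouth, on the axis, level with its flat top. x runs through the two slots, z up. Mouth 76 mm across (skirt has 2 mm play) in a 6 mm thick lip. The skirt's edge meets the white sprung ring 10 mm below the top and is fully pressed at 19 mm; the pins clear the lip below 16.5 mm.
- slot (a point): One of the two slots in the lip for the pins: 15 mm wide, from the mouth out to 46.5 mm from the axis; this point is 42 mm out on the collar's +x, level with its top; the other slot is opposite. A white square marks each. Either pin fits either slot. The lid turns only when pressed down below the lip, only clockwise; the pins then stay under the lip and keep the ring down 6.5 mm or more.
- pulse_mark (a point): Orange pulse mark on the collar's top, 47.5 mm from the axis, 32 degrees (0.56 rad) clockwise (from above) of slot; a second one is opposite. A return spring resists the lid's turn, about 0.2 N m here. Two red bars 64 degrees from each slot mark the lock; catch balls are felt from about 47 degrees of turn and click behind the pins at about 55 degrees.
- press_ring (a joint): The white sprung ring inside the collar: 0 m when up, grows as it is pressed down, 0.009 m at the end of its stroke; about 4.3 N to start it, 9.3 N fully down.
- switch_ring (a joint): The sprung switch ring under the lip, pushed round by the lid's pins: 0 rad at rest, grows clockwise. It reads about 0.07 rad less than the lid's own turn from the slots, as the pins first cross the slots' play: about 0.49 at the pulse mark, 1.04 at its stop in the lock.
- jar_mid (a point): Spice jar, glass with a red cap, 48 mm across and 85 mm high; this point is its middle. To be left alone.
- star_mid (a point): Steel star biscuit cutter, 72 mm across, 22 mm high; this point is its middle. To be left alone.
- tree_mid (a point): Green plastic fir-tree biscuit cutter, 78 by 68 mm, 20 mm high; this point is its middle. To be left alone.
- knife_mid (a point): Palette knife lying flat, 236 mm long, 22 mm wide, wooden handle to its -x; this point is where blade and handle meet. To be left alone.
Things that resemble listed ones, but are neither listed nor needed, are in the scene too. Leave any green or yellow look-alike of the part that bears lid_grip alone.

How it is judged:
By the outcome, as a careful person would: the job done as asked, in the order asked, and still so for the second after the job is handed in, while the arm keeps its last pose, push and grip.
It also fails if it takes over 42 s, if anything falls off the work surface, if the arm or the gripper's body presses on something with over 40 N, if the wrist force passes 120 N, or if a joint passes its speed limit or range.

## Working session

There is one attempt and no reset: what is moved stays moved. The work goes in short steps, Python scripts to look and compute and a shell command to move; the robot and the scene stay as the last step left them, time stands still between calls to the robot, and variables do not carry over. Pictures are saved under pics/ and viewed, about 8 in all and at most 12, crops included, and the job is handed in when it is done.

```bash
mkdir -p pics
cat > h.py <<'E'
from cell import *
import numpy as np, cv2
def ray(ci,u,v):
    K=np.array(ci["camera_matrix"]);T=np.array(ci["extrinsics"])
    d=T[:3,:3]@np.linalg.inv(K)@[u,v,1]; return T[:3,3],d
def onz(ci,u,v,z):
    o,d=ray(ci,u,v); return o+d*(z-o[2])/d[2]
def two(c1,p1,c2,p2):
    A=np.zeros((3,3));b=np.zeros(3);R=[]
    for c,p in((c1,p1),(c2,p2)):
        o,d=ray(c,*p);d=d/np.linalg.norm(d);M=np.eye(3)-np.outer(d,d);A+=M;b+=M@o;R.append((o,M))
    x=np.linalg.solve(A,b);return x,[np.linalg.norm(M@(x-o)) for o,M in R]
def proj(ci,P):
    K=np.array(ci["camera_matrix"]);T=np.linalg.inv(np.array(ci["extrinsics"]))
    q=K@(T[:3,:3]@np.array(P)+T[:3,3]);return q[:2]/q[2]
def save(n,im): cv2.imwrite(f"pics/{n}.png",im[:,:,::-1])
E
python3 - <<'E'
from h import *
for n in("scene","side"):
    save(n,grab_frame(n)); c=camera_info(n); print(n,np.round(c["camera_matrix"],1).tolist(),np.round(c["extrinsics"],3).tolist())
c=camera_info("wrist");save("wrist",grab_frame("wrist"));print(np.round(c["extrinsics"],3).tolist())
s=state();print(s["time"],s["position"],s["tcp_rot"],s["gripper_width"],s["force"])
E
```

```text
scene [[407.5, 0.0, 285.0], [0.0, 407.5, 212.3], [0.0, 0.0, 1.0]] [[0.87, 0.371, -0.326, 0.94], [0.493, -0.644, 0.585, -0.674], [0.007, -0.67, -0.743, 0.97], [0.0, 0.0, 0.0, 1.0]]
side [[385.0, 0.0, 285.2], [0.0, 385.0, 213.2], [0.0, 0.0, 1.0]] [[-0.892, -0.267, 0.365, 0.235], [-0.452, 0.51, -0.732, 0.661], [0.01, -0.818, -0.576, 0.592], [0.0, 0.0, 0.0, 1.0]]
[[-1.0, 0.001, -0.001, 0.675], [0.001, 0.951, 0.309, -0.084], [0.001, 0.309, -0.951, 0.382], [0.0, 0.0, 0.0, 1.0]]
0.15 [6.74634250e-01 5.21125939e-06 2.25815075e-01] [ 2.22068220e+00 -2.22072473e+00 -1.27971883e-03] 0.08728010431168302 [-0.31483612  0.029762   -0.23044376]
```

View pics/scene.png

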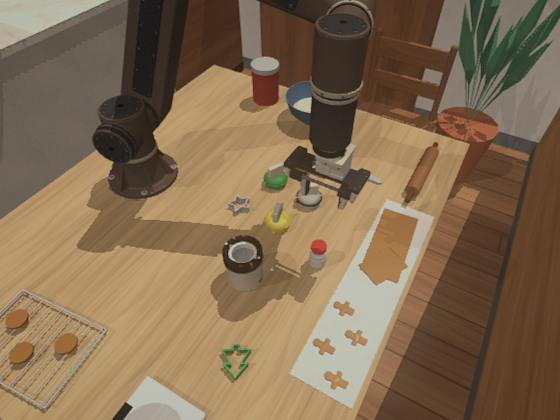

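View pics/side.png

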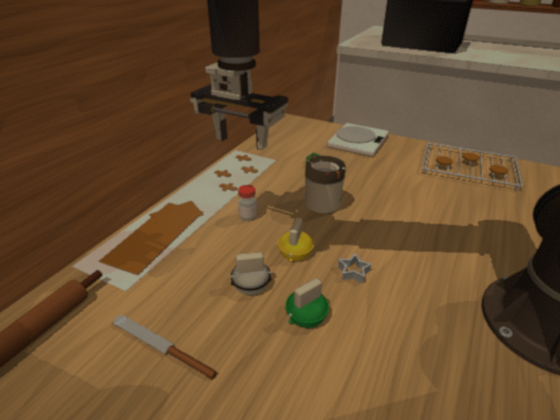

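Three candidate lids. In the scene view: green (275,178), yellow (278,220) and clear with a cream bar (309,196). In the side view: green (307,305), yellow (296,243) and clear (250,272). The clear one with the cream bar fits the description. I'll confirm it, and look at the collar, in one enlarged mosaic.

Run:
```python
import cv2,numpy as np
s=cv2.imread("pics/side.png");c=cv2.imread("pics/scene.png");w=cv2.imread("pics/wrist.png")
r=lambda im,x,y,a,b:cv2.resize(im[y:y+b,x:x+a],(400,300),interpolation=cv2.INTER_CUBIC)
m=np.vstack([np.hstack([r(s,210,235,80,60),r(s,285,140,80,60)]),np.hstack([r(c,204,223,80,60),r(w,0,0,560,420)])])
cv2.imwrite("pics/m1.png",m)
```

```text
(no output)
```

View pics/m1.png

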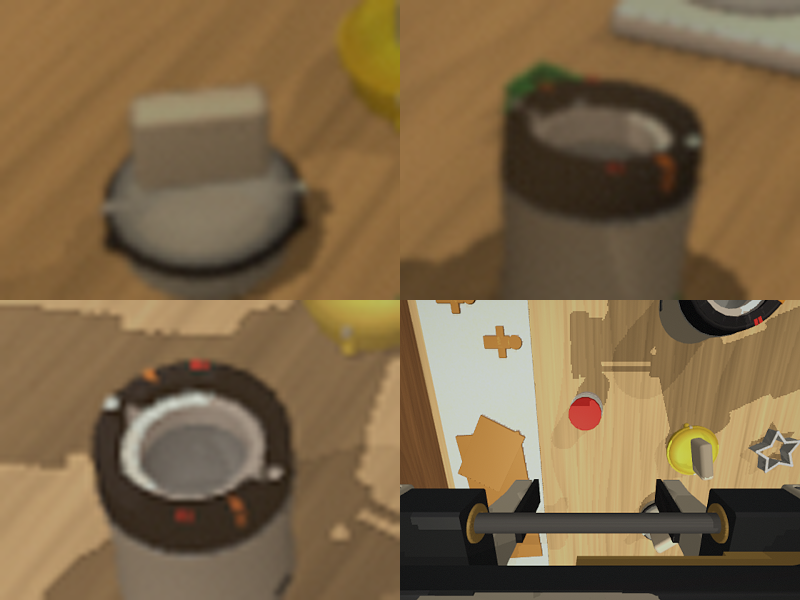

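Run:
```python
from h import *
a,b=camera_info("scene"),camera_info("side")
P=lambda *x:print(*[np.round(i,4) if not isinstance(i,str) else i for i in x])
w1,w2=onz(a,226.2,243.6,.125),onz(a,259,257.4,.125);m=(w1+w2)/2
P("slots scene",w1,w2,m,np.linalg.norm(w1-w2),np.degrees(np.arctan2(*(w2-w1)[1::-1])))
o1,o2=onz(a,234,238,.125),onz(a,251.6,264.6,.125)
P("orange",o1,o2,(o1+o2)/2,np.degrees(np.arctan2(*(o2-o1)[1::-1])))
P("slot side",onz(b,343.6,168.4,.125), "tri",*two(a,(259,257.4),b,(343.6,168.4)),*two(a,(226.2,243.6),b,(343.6,168.4)))
t=[onz(b,210+x/5,235+y/5,.08) for x,y in((135,97),(262,88),(268,115),(135,125))]
P("bar",np.mean(t,0),*t)
p,q=onz(b,231,276.4,.03),onz(b,270,272.4,.03);P("pointers",p,q,(p+q)/2,np.linalg.norm(p-q),np.degrees(np.arctan2(*(q-p)[1::-1])))
```

```text
slots scene [ 0.4902 -0.1805  0.125 ] [ 0.5877 -0.1753  0.125 ] [ 0.5389 -0.1779  0.125 ] 0.0977 3.0347
orange [ 0.4973 -0.1549  0.125 ] [ 0.5833 -0.2032  0.125 ] [ 0.5403 -0.1791  0.125 ] -29.2829
slot side [ 0.489  -0.1761  0.125 ] tri [ 0.5359 -0.1774  0.1076] [0.0453 0.0453] [ 0.4896 -0.1794  0.1233] [0.0003 0.0003]
bar [0.5541 0.1761 0.08  ] [0.58   0.1834 0.08  ] [0.5377 0.1552 0.08  ] [0.5276 0.1682 0.08  ] [0.571  0.1974 0.08  ]
pointers [0.5877 0.1999 0.03  ] [0.5223 0.1527 0.03  ] [0.555  0.1763 0.03  ] 0.0806 -144.1953
```

The clear lid is confirmed: cream bar, black flange, white pointers at side (231,276) and (270,272). It stands at (0.5545, 0.176) with its bar at about 34.5°. The collar centre is at (0.539, -0.178, 0.125) with the slot axis at about +3°. The 98 mm between the squares and the orange marks 32° clockwise both agree with the description. I'll move above the lid.

```bash
python3 -m crank '[{"claw":55,"translation":[-120,176,-97],"rotation":[0,0,-55.5]},{"claw":55,"translation":[-120,176,-97],"rotation":[0,0,-55.5]},{"claw":55,"translation":[-120,176,-97],"rotation":[0,0,-55.5]},{"claw":55,"translation":[-120,176,-97],"rotation":[0,0,-55.5]},{"claw":55,"translation":[-120,176,-97],"rotation":[0,0,-55.5]},{"claw":55,"translation":[-120,176,-97],"rotation":[0,0,-55.5]},{"claw":55,"translation":[-120,176,-97],"rotation":[0,0,-55.5]},{"claw":55,"translation":[-120,176,-97],"rotation":[0,0,-55.5]},{"claw":55,"translation":[-120,176,-97],"rotation":[0,0,-55.5]},{"claw":55,"translation":[-120,176,-97],"rotation":[0,0,-55.5]}]'
python3 - <<'E'
from h import *
from scipy.spatial.transform import Rotation as R
s=state();c=camera_info("wrist");im=grab_frame("wrist");save("w2",im)
print(s["joint_positions"],np.round(R.from_rotvec(s["tcp_rot"]).as_matrix(),3).tolist())
for p in([.5545,.176,.08],[.5545+.028*.824,.176+.028*.566,.08],[.5545-.028*.824,.176-.028*.566,.08]):print(proj(c,p))
E
```

```text
time: 0.98
position: [0.5549, 0.1761, 0.1295]
tcp_rot: [0.937, -2.998, 0.0]
force: [0.1, -0.4, 0.9]
gripper_width: 0.0484
[ 6.42996029e-01  2.88951916e-01 -3.27310859e-01 -9.70864167e-06
 -9.54819783e-01 -1.60790111e+00] [[-0.822, -0.569, -0.0], [-0.569, 0.822, -0.0], [0.0, -0.0, -1.0]]
[276.50828173 232.00488473]
[276.35437637 268.65734815]
[276.6746529  192.38369858]
```

View pics/w2.png

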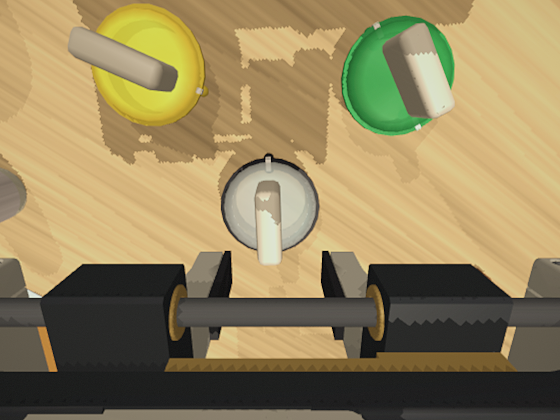

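The lid sits between the fingers. Its bar top runs from (268,183) to (270,265), slightly left of the prediction, so I'll refine from this picture.

Run:
```python
from h import *
c=camera_info("wrist");b=camera_info("side")
im=cv2.imread("pics/w2.png");h=cv2.cvtColor(im,cv2.COLOR_BGR2HSV)
for v in(190,205,220,235,250,260):
    r=im[v,248:296].astype(int); g=np.abs(np.diff(r.sum(1))); i=np.argsort(g)[-4:]+248; print(v,sorted(i),[int(g[k-248]) for k in sorted(i)])
t=[onz(c,*p,.08) for p in((268,184),(270,264))];print(t,(t[0]+t[1])/2)
print(onz(c,269,224,.08),onz(c,268.3,160,.03),onz(c,276,224,.08))
p=(t[0]+t[1])/2;print(proj(b,p),two(c,(269,224),b,(250,256.2)))
```

```text
190 [np.int64(254), np.int64(255), np.int64(279), np.int64(280)] [38, 172, 170, 111]
205 [np.int64(254), np.int64(255), np.int64(278), np.int64(280)] [191, 102, 69, 157]
220 [np.int64(256), np.int64(274), np.int64(280), np.int64(281)] [112, 93, 148, 106]
235 [np.int64(255), np.int64(257), np.int64(279), np.int64(281)] [90, 89, 93, 91]
250 [np.int64(257), np.int64(280), np.int64(281), np.int64(284)] [170, 132, 203, 100]
260 [np.int64(258), np.int64(259), np.int64(279), np.int64(280)] [57, 32, 45, 92]
[array([0.5301741 , 0.15210127, 0.08      ]), array([0.57729621, 0.18588656, 0.08      ])] [0.55373516 0.16899392 0.08      ]
[0.55277905 0.16830842 0.08      ] [0.52457446 0.14717259 0.03      ] [0.55007957 0.17221096 0.08      ]
[252.01897885 254.1839253 ] (array([0.55645603, 0.17004923, 0.07353657]), [np.float64(0.0015643567023417631), np.float64(0.001564356702341882)])
```

Run:
```python
from h import *
from scipy.spatial.transform import Rotation as R
c=camera_info("wrist");b=camera_info("side");a=camera_info("scene");s=state()
M=R.from_rotvec(s["tcp_rot"]).as_matrix();T=np.array(c["extrinsics"])
print(np.round(c["camera_matrix"],1).tolist(), np.round(M.T@(T[:3,3]-s["position"]),4),np.round(M.T@T[:3,:3],3).tolist())
for d in(0,-.019,-.05):print(d,[proj(c,np.array(s["position"])+M@[0,y,d]).round(1).tolist() for y in(-.0242,0,.0242)])
# scene: bar of the clear lid vs predictions
for p in([.5545,.176,.08],[.5537,.169,.08]):print(proj(a,p),proj(b,p))
f=grab_frame("scene")[150:240,240:360];g=grab_frame("side")[215:305,190:310]
save("m3",np.hstack([cv2.resize(i,(400,300),interpolation=cv2.INTER_CUBIC) for i in(cv2.imread("pics/scene.png")[150:240,240:360,::-1],g)]))
```

```text
[[324.5, 0.0, 276.1], [0.0, 324.5, 209.0], [0.0, 0.0, 1.0]] [ 0.0837 -0.0002 -0.1566] [[-0.0, -0.951, -0.309], [1.0, -0.001, 0.0], [-0.001, -0.309, 0.951]]
0 [[231.4, 267.2], [276.4, 267.2], [321.3, 267.1]]
-0.019 [[226.3, 286.0], [276.4, 286.0], [326.5, 286.0]]
-0.05 [[214.8, 328.3], [276.5, 328.2], [338.2, 328.2]]
[309.79639455 182.49939005] [249.87482974 256.13522501]
[308.54984998 183.75044085] [252.03251526 254.19108357]
```

View pics/m3.png

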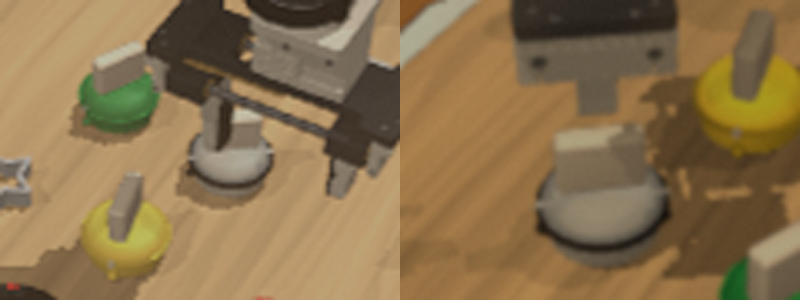

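The wrist projection of the fingertips matches where they appear (231 and 322), so I trust it for the lateral position. The lid is 6 mm towards -y, at (0.555, 0.170). I'll shift, descend and close.

```bash
python3 -m crank '[{"claw":55,"translation":[0.5,-6,-5],"rotation":[0,0,0.8]},{"claw":55,"translation":[0.5,-6,-35],"rotation":[0,0,0.8]},{"claw":55,"translation":[0.5,-6,-60],"rotation":[0,0,0.8]},{"claw":55,"translation":[0.5,-6,-84],"rotation":[0,0,0.8]},{"claw":55,"translation":[0.5,-6,-84],"rotation":[0,0,0.8]},{"claw":0,"translation":[0.5,-6,-84],"rotation":[0,0,0.8]},{"claw":0,"translation":[0.5,-6,-84],"rotation":[0,0,0.8]},{"claw":0,"translation":[0.5,-6,-84],"rotation":[0,0,0.8]},{"claw":0,"translation":[0.5,-6,-84],"rotation":[0,0,0.8]},{"claw":0,"translation":[0.5,-6,-84],"rotation":[0,0,0.8]},{"claw":0,"translation":[0.5,-6,-84],"rotation":[0,0,0.8]}]'
```

```text
time: 2.05
position: [0.5558, 0.1702, 0.0464]
tcp_rot: [-0.953, 2.992, 0.0]
force: [-1.2, -0.4, 4.4]
gripper_width: 0.018
```

```bash
python3 -m crank '[{"claw":0,"translation":[0,0,20],"rotation":[0,0,0]},{"claw":0,"translation":[0,0,55],"rotation":[0,0,0]},{"claw":0,"translation":[0,0,95],"rotation":[0,0,0]},{"claw":0,"translation":[5,-25,130],"rotation":[0,0,-4]},{"claw":0,"translation":[12,-60,154],"rotation":[0,0,-8]},{"claw":0,"translation":[20,-95,154],"rotation":[0,0,-12]},{"claw":0,"translation":[28,-130,154],"rotation":[0,0,-16]},{"claw":0,"translation":[36,-165,154],"rotation":[0,0,-20]},{"claw":0,"translation":[44,-200,154],"rotation":[0,0,-24]},{"claw":0,"translation":[52,-235,154],"rotation":[0,0,-27]},{"claw":0,"translation":[60,-270,154],"rotation":[0,0,-30]},{"claw":0,"translation":[66,-305,154],"rotation":[0,0,-32.3]}]' && python3 -m crank '[{"claw":0,"translation":[7,-38,0],"rotation":[0,0,0]},{"claw":0,"translation":[7,-38,0],"rotation":[0,0,0]},{"claw":0,"translation":[7,-38,0],"rotation":[0,0,0]},{"claw":0,"translation":[7,-38,0],"rotation":[0,0,0]}]'
python3 - <<'E'
from h import *
s=state();c=camera_info("wrist");save("w4",grab_frame("wrist"))
import json;json.dump({k:np.array(v).tolist() for k,v in c.items()},open("c4.json","w"));print(s["position"],s["tcp_rot"],s["force"],s["gripper_width"])
E
```

```text
time: 3.05
position: [0.6215, -0.1367, 0.1996]
tcp_rot: [0.078, -3.141, -0.0]
force: [0.7, 0.0, -1.3]
gripper_width: 0.018
time: 3.38
position: [0.628, -0.1732, 0.1991]
tcp_rot: [0.081, -3.14, -0.001]
force: [-0.2, -0.3, -1.3]
gripper_width: 0.0179
[ 0.62800003 -0.1732182   0.1991244 ] [ 8.05375899e-02 -3.13969968e+00 -6.46087652e-04] [-0.2231231  -0.29644521 -1.34215127] 0.01793306879807198
```

View pics/w4.png

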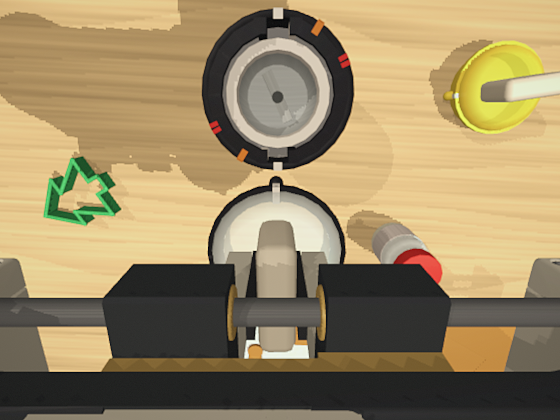

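```bash
python3 - <<'E'
from h import *
import json
from scipy.spatial.transform import Rotation as R
c=json.load(open("c4.json"));im=cv2.imread("pics/w4.png");h=cv2.cvtColor(im,cv2.COLOR_BGR2HSV);H,S,V=cv2.split(h)
def cen(m,x0,y0,x1,y1):
    ys,xs=np.nonzero(m[y0:y1,x0:x1]);return xs.mean()+x0,ys.mean()+y0,len(xs)
w=(S<60)&(V>170);o=(H>8)&(H<18)&(S>150)&(V>150);r=((H<5)|(H>174))&(S>150)&(V>120)
P={}
for n,m,bx in(("w1",w,(268,4,290,22)),("w2",w,(268,160,290,174)),("o1",o,(306,14,330,40)),("o2",o,(232,144,252,164)),("r1",r,(334,50,356,72)),("r2",r,(205,116,225,138))):
    u,v,k=cen(m,*bx);P[n]=onz(c,u,v,.125);print(n,round(u,1),round(v,1),k,P[n].round(4))
for n in"wor":
    d=P[n+"1"]-P[n+"2"];print(n,((P[n+"1"]+P[n+"2"])/2).round(4),round(np.linalg.norm(d)*1e3,1),np.degrees(np.arctan2(-d[1],-d[0])).round(2))
# lid
s=state();p=np.array(s["position"]);M=R.from_rotvec(s["tcp_rot"]).as_matrix()
print("tool x yaw",np.degrees(np.arctan2(M[1,0],M[0,0])))
for zz in(.006,.0105,.02,.025,.03,.035):
    q=p-[0,0,.045]+[0,0,zz];print(zz,[proj(c,q+M@[a,b,0]).round(1).tolist() for a,b in((.042,0),(.0435,0),(0,-.042),(0,.042))])
print("bar top",[proj(c,p+[0,0,.035]+M@[a,b,0]).round(1).tolist() for a,b in((.028,0),(.028,.009),(-.028,0),(-.028,-.009))])
print(im[176:200,276].sum(1).tolist())
E
python3 - <<'E'
import cv2
cv2.imwrite("pics/w4c.png",cv2.resize(cv2.imread("pics/w4.png")[145:265,200:360],(800,600),interpolation=cv2.INTER_CUBIC))
E
```

```text
w1 277.5 13.0 109 [ 0.4903 -0.1792  0.125 ]
w2 277.5 165.6 65 [ 0.5863 -0.1742  0.125 ]
o1 317.4 27.1 113 [ 0.4969 -0.1536  0.125 ]
o2 241.9 154.9 83 [ 0.58   -0.1999  0.125 ]
r1 343.6 60.4 101 [ 0.5152 -0.1348  0.125 ]
r2 215.0 126.8 87 [ 0.5616 -0.2187  0.125 ]
w [ 0.5383 -0.1767  0.125 ] 96.1 2.99
o [ 0.5385 -0.1768  0.125 ] 95.1 -29.1
r [ 0.5384 -0.1768  0.125 ] 95.9 -61.09
tool x yaw -176.9945069772678
0.006 [[277.0, 175.7], [277.0, 173.3], [212.6, 239.2], [341.4, 238.9]]
0.0105 [[277.0, 177.3], [277.0, 174.9], [211.3, 241.9], [342.8, 241.7]]
0.02 [[277.1, 180.9], [277.1, 178.3], [208.4, 248.2], [345.8, 248.0]]
0.025 [[277.1, 182.9], [277.1, 180.3], [206.7, 251.8], [347.6, 251.5]]
0.03 [[277.1, 185.0], [277.1, 182.3], [205.0, 255.5], [349.4, 255.2]]
0.035 [[277.2, 187.3], [277.2, 184.5], [203.2, 259.4], [351.3, 259.1]]
bar top [[277.7, 247.4], [299.7, 247.4], [277.7, 358.4], [258.2, 358.4]]
[125, 50, 86, 98, 98, 101, 159, 394, 512, 452, 402, 553, 614, 605, 605, 599, 562, 540, 546, 548, 562, 574, 583, 590]
```

View pics/w4c.png

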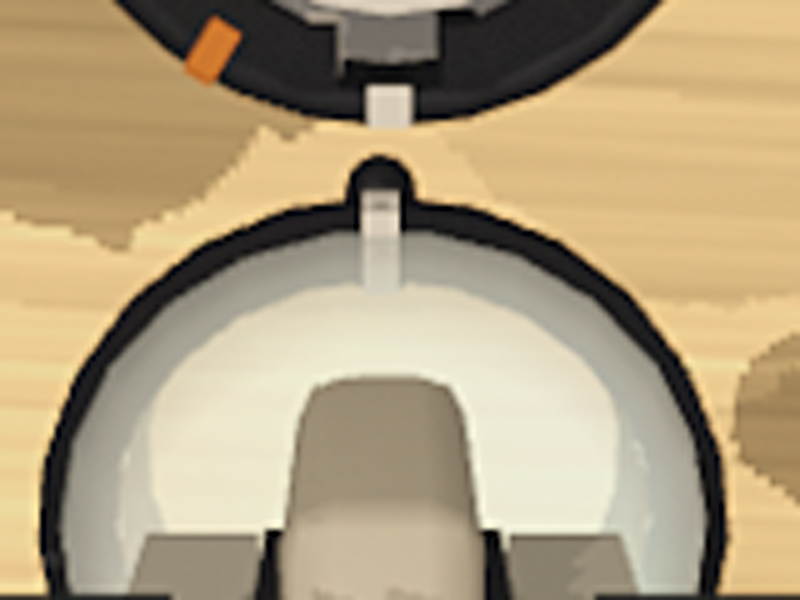

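Both squares, both orange marks and both red bars give the collar centre as (0.5384, -0.1768) with the slot axis at 3.0°, and the mark angles and radii all agree. The pin tip at (276,176) puts the lid about 2 mm towards world +x in the jaws. I'll hover 4 mm above the collar and check.

```bash
python3 -m crank '[{"claw":0,"translation":[-30,-1,0],"rotation":[0,0,0]},{"claw":0,"translation":[-60,-2,0],"rotation":[0,0,0]},{"claw":0,"translation":[-85,-3,-5],"rotation":[0,0,0]},{"claw":0,"translation":[-91.8,-3.2,-16],"rotation":[0,0,0]},{"claw":0,"translation":[-91.8,-3.2,-24],"rotation":[0,0,0]},{"claw":0,"translation":[-91.8,-3.2,-24],"rotation":[0,0,0]},{"claw":0,"translation":[-91.8,-3.2,-24],"rotation":[0,0,0]}]'
python3 - <<'E'
from h import *
s=state();print(s["position"],s["force"]);w=grab_frame("wrist");a=grab_frame("side");b=grab_frame("scene");save("w5",w)
r=lambda im,x,y,k,l,sz:cv2.resize(im[y:y+l,x:x+k],sz,interpolation=cv2.INTER_CUBIC)
top=r(w,180,130,200,75,(800,300)); bot=np.hstack([r(a,285,120,100,75,(400,300)),r(b,195,205,100,75,(400,300))])
save("m5",np.vstack([top,bot]))
E
```

```text
time: 4.02
position: [0.5373, -0.1755, 0.1756]
tcp_rot: [0.085, -3.14, 0.0]
force: [0.4, -0.2, -0.4]
gripper_width: 0.0178
[ 0.53733067 -0.17548408  0.17562297] [ 0.36638768 -0.19569116 -0.40879974]
```

View pics/m5.png

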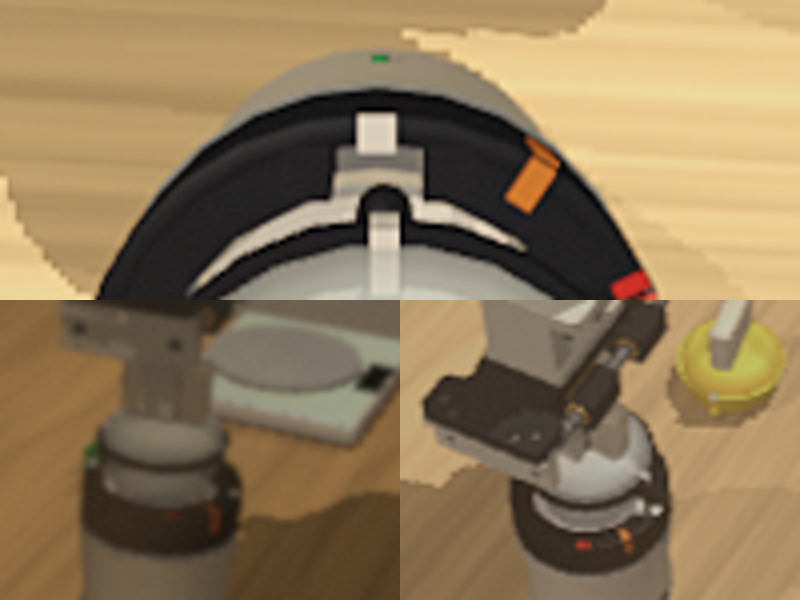

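The pin points into the slot and is about 1 mm off towards +y. I'll correct that and insert to 8 mm depth.

```bash
python3 -m crank '[{"claw":0,"translation":[-1.1,-0.9,0],"rotation":[0,0,0]},{"claw":0,"translation":[-1.1,-0.9,-2],"rotation":[0,0,0]},{"claw":0,"translation":[-1.1,-0.9,-4],"rotation":[0,0,0]},{"claw":0,"translation":[-1.1,-0.9,-6],"rotation":[0,0,0]},{"claw":0,"translation":[-1.1,-0.9,-8],"rotation":[0,0,0]},{"claw":0,"translation":[-1.1,-0.9,-10],"rotation":[0,0,0]},{"claw":0,"translation":[-1.1,-0.9,-12],"rotation":[0,0,0]},{"claw":0,"translation":[-1.1,-0.9,-12],"rotation":[0,0,0]}]'
python3 -c "
from h import *
s=state();print(s['force'],s['torque'])"
```

```text
time: 4.83
position: [0.5353, -0.1771, 0.163]
tcp_rot: [0.082, -3.14, -0.0]
force: [-0.6, 0.4, -1.8]
gripper_width: 0.0176
[-0.59453278  0.36501859 -1.7769995 ] [-0.02550716 -0.11110666 -0.02240888]
```

The lid is in the mouth with no side load. Now I'll press.

```bash
python3 -m crank '[{"claw":0,"translation":[0,0,-2],"rotation":[0,0,0]},{"claw":0,"translation":[0,0,-4],"rotation":[0,0,0]},{"claw":0,"translation":[0,0,-6],"rotation":[0,0,0]},{"claw":0,"translation":[0,0,-8],"rotation":[0,0,0]},{"claw":0,"translation":[0,0,-10],"rotation":[0,0,0]},{"claw":0,"translation":[0,0,-10],"rotation":[0,0,0]}]'
python3 -c "
from h import *
s=state();print(s['force'],s['torque'])"
```

```text
time: 5.33
position: [0.536, -0.1772, 0.1541]
tcp_rot: [-0.083, 3.139, -0.001]
force: [-2.1, 0.6, 7.3]
gripper_width: 0.0176
[-2.13724905  0.56325448  7.28810464] [ 0.31711629  0.57938601 -0.02220833]
```

```bash
python3 -m crank '[{"claw":0,"translation":[0,0,-1],"rotation":[0,0,0]},{"claw":0,"translation":[0,0,-2],"rotation":[0,0,0]},{"claw":0,"translation":[0,0,-2.5],"rotation":[0,0,0]},{"claw":0,"translation":[0,0,-2.5],"rotation":[0,0,0]}]'
python3 -c "
from h import *
s=state();print(s['force'],s['torque'])"
```

```text
time: 5.67
position: [0.5363, -0.1774, 0.1524]
tcp_rot: [-0.083, 3.139, -0.001]
force: [-2.6, 0.5, 10.3]
gripper_width: 0.0177
[-2.58816301  0.52641658 10.29181769] [ 0.25624169  0.8163944  -0.01767992]
```

The lid is fully down (19.0 mm depth, past the 9.3 N spring end). I'll twist clockwise in steps, pivoting about the lid axis.

```bash
python3 -m crank '[{"claw":0,"translation":[0,0.1,0],"rotation":[0,0,-3]},{"claw":0,"translation":[0,0.2,0],"rotation":[0,0,-6]},{"claw":0,"translation":[0,0.3,0],"rotation":[0,0,-9]},{"claw":0,"translation":[0,0.4,0],"rotation":[0,0,-12]},{"claw":0,"translation":[0,0.5,0],"rotation":[0,0,-15]},{"claw":0,"translation":[0.1,0.6,0],"rotation":[0,0,-18]},{"claw":0,"translation":[0.1,0.7,0],"rotation":[0,0,-21]},{"claw":0,"translation":[0.1,0.8,0],"rotation":[0,0,-24]},{"claw":0,"translation":[0.2,1,0],"rotation":[0,0,-27]},{"claw":0,"translation":[0.2,1.1,0],"rotation":[0,0,-30]},{"claw":0,"translation":[0.2,1.1,0],"rotation":[0,0,-30]}]'
cat > look.py <<'E'
from h import *
import sys
from scipy.spatial.transform import Rotation as R
s=state();c=camera_info("wrist");w=grab_frame("wrist");n=sys.argv[1];save(n,w)
M=R.from_rotvec(s["tcp_rot"]).as_matrix();print("yaw",np.degrees(np.arctan2(-M[1,0],-M[0,0])).round(2),np.round(s["force"],1),np.round(s["torque"],2),s["joint_positions"][5])
for a in(3,-29,-61):
    print(a,proj(c,[.5384-.0475*np.cos(np.radians(a)),-.1768-.0475*np.sin(np.radians(a)),.125]).round(1))
save(n+"c",cv2.resize(w[130:220,190:340],(800,480),interpolation=cv2.INTER_CUBIC))
E
python3 look.py w6
```

```text
time: 6.58
position: [0.5371, -0.1764, 0.1524]
tcp_rot: [0.736, 3.051, -0.0]
force: [-0.7, 0.2, 7.9]
gripper_width: 0.0177
yaw -27.12 [-0.7  0.2  7.9] [-0.1   0.06  0.14] -2.074642471597732
3 [235.  183.5]
-29 [278.8 172.6]
-61 [321.5 186.1]
```

View pics/w6c.png

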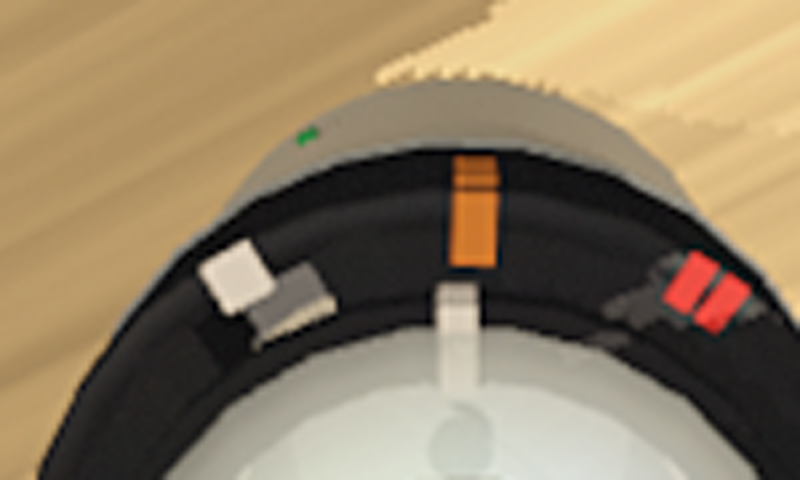

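The pointer (275.9) is still about 2° short of the orange mark (278.9), which agrees with the tool yaw of -27.1° against the target of -29.1°. One small final turn.

```bash
python3 -m crank '[{"claw":0,"translation":[0,0,-0.5],"rotation":[0,0,-1.2]},{"claw":0,"translation":[0,0.1,-0.5],"rotation":[0,0,-2.2]},{"claw":0,"translation":[0,0.1,-0.5],"rotation":[0,0,-2.2]},{"claw":0,"translation":[0,0.1,-0.5],"rotation":[0,0,-2.2]},{"claw":0,"translation":[0,0.1,-0.5],"rotation":[0,0,-2.2]},{"claw":0,"translation":[0,0.1,-0.5],"rotation":[0,0,-2.2]}]'; python3 look.py w7
```

```text
time: 7.13
position: [0.5373, -0.1764, 0.1524]
tcp_rot: [0.789, 3.037, -0.0]
force: [-0.5, 0.7, 10.0]
gripper_width: 0.0181
yaw -29.13 [-0.5  0.7 10. ] [-0.11  0.19  0.2 ] -2.109919012650404
3 [232.5 184.6]
-29 [275.8 172.2]
-61 [319.1 184.3]
```

View pics/w7c.png

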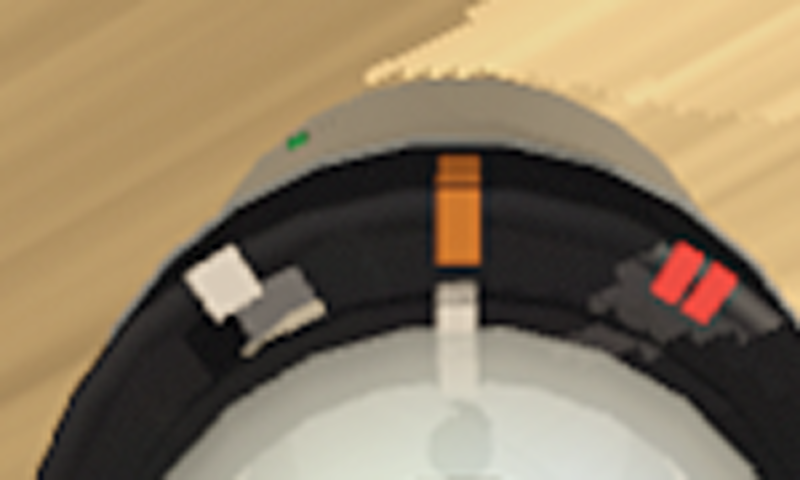

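The pointer (crop column 458) is in line with the orange mark (459). The torque is 0.20 N m, as expected at the pulse mark, and the lid is gripped and pressed. I'm handing in.

```bash
python3 -c "
from cell import *
print(job_done());s=state();print(s['time'],s['position'],s['force'],s['torque'],s['gripper_width'])"
```

```text
the job is handed in; nothing more can be done
None
the job is handed in; nothing more can be done
```

The clear lid is on the grinder, pressed fully down and twisted 32° clockwise. The gripper is still holding it by its bar with the pointer at the orange pulse mark. The job was handed in at about 7.1 s of the 42 s allowed.

**Last checks**
- **Position:** the wrist picture showed the near pointer in line with its orange mark to within about 0.2 px. The opposite pointer was hidden by the gripper. Tool yaw was -29.1°, and the mark measured -29.1°.
- **Twist:** the torque read 0.20 N m, as expected at the pulse mark. The turn stayed well short of the 47° where the catch is first felt.
- **Press:** the skirt was about 19 mm down with about 10 N on the tool, so the ring is at the end of its stroke.
- **Grip:** finger opening was 18 mm, which is the bar's thickness.

**Disagreements:** the side camera put the lid about 6 mm off the wrist camera's position. I used the wrist camera, because its projected fingertips matched the picture. The lid also sat about 2 mm off-centre along the jaws, and I allowed for that when fitting and turning.

**Not checked:** I took no final picture of the jar, cutters and knife. The moves were planned clear of them, and no unexpected force showed in the readings. The state could not be read after hand-in, so I have no reading of the final second.

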